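# Clear the calibration bath and hold the probe centred in its bore

### The arm

A 6-joint arm with a two-finger parallel gripper is mounted at the origin on the work surface. World frame = base frame: x ahead of the robot, y to its left, z up, the work surface at z = 0. Lengths are in m, angles in degrees, forces in N, time in s.
With the tool pointing down it reaches from about 0.25 to 0.725 m from the base axis. Payload 9.7 kg.
Tool frame: the origin (TCP) lies on the centre line of the jaws, within the pads' length; the fingertips stand 14 mm ahead of it and the grasp point (between the pads) lies 5 mm behind it; z points along the fingers, y is the line along which they close (so a half turn about z gives the same grasp; the last joint's range is limited). The gripper opens to 85 mm and grips with 20 to 120 N. Pads are 22 mm wide; open, the fingers measure 114 mm over their backs; the gripper's body (76 mm by 85 mm) begins 54 mm behind the grasp point. The pads swing forward as they close: fully open they stand 13 mm farther back than shut.
Start: joints at [75.802, 4.979, 10.078, 95.1, 0, 90], TCP at [0.135, 0.533, 0.245] pointing down, gripper open.
Joint ranges: [-179.16, 179.16], [-48.56, 103.87], [-65.8, 70.77], [-126.05, 130.52], [-82.76, 87.17], [-180, 180]. Speed limits (degrees/s): [127.2, 127.2, 147.25, 180, 180, 180].

### API

Orientations are given as [roll, pitch, yaw] about the fixed x, y, z axes, in that order (R = Rz(yaw) Ry(pitch) Rx(roll)).
In Python, from workcell import bot, camera, get_calibration, ticket gives the robot as it stands. The module is installed in compiled form; this text tells all that it offers.
- The arm moves only by the tool send_rows, never from a script. Its arguments are lists of equal length, an entry for each row: "linear": the shift along the tool's x, y, z in m, a list of three; "twist": the turn, a rotation vector about the tool's x, y, z in units of 10 degrees (1.0 is 10 degrees), a list of three; "gripper": the opening in per cent of the stroke, from 0 (shut) to 100 (fully open). In form: {"linear": [[x, y, z], ...], "twist": [[wx, wy, wz], ...], "gripper": [gripper, ...]}. A call has 1 to 8 rows; each row shifts and turns the commanded pose from where the row before left it, along the tool's axes as they then stand; what a row does not reach is not made up. A row lasts 1/8 s, in which the tool goes at most 62.5 mm and 10.7 degrees, less where a joint would pass 70% of its speed; a pose out of reach is approached as far as the arm can. A call with a gripper value outside its range is refused whole. The fingers move at their own pace and stop on an object; "grip_force" is the grip in N (left out, the last holds). Time passes only in rows, so rows that do not move let the fingers close. It gives the time, the measured TCP pose, the force, the opening and the grip force at its end, in the units of the state.
- bot.get_obs(): the state, without advancing time (a new reading comes with each control period).
- camera(name): name is "scene" or "top" or "wrist"; returns the picture (384x512x3 uint8, red, green, blue); there is no depth.
- get_calibration(name): a dict with "fx", "fy", "cx", "cy" (pixels), "k1" (the pictures are not rectified: a ray, as slopes to the right and down, at radius r is drawn at 1 + k1 r^2 times it, then the intrinsics apply), "origin" and "orientation" of the camera in the world; the wrist camera has in their place "hand_eye" (4x4, takes a point from camera to tool coordinates, whose origin is the TCP and whose axes are the flange's). Camera axes: x right, y down, z forward; pixel columns grow to the right and rows downward; lengths in m; the calibration is good to about 2 mm. A picture is of the moment at which its call begins: read the wrist's pose just before it. get_calibration takes no time and is no camera call.
- ticket.job_done(): hands the job in; it is judged then, once.
The state is a dict: "time": time; "q": joint angles; "qd": joint speeds; "joint_efforts": joint torques, N m; "ee_pos": TCP position; "tcp_rot": TCP orientation; "wrist_force": force on the tool from outside, world axes, zero at the start; "torque": the same for the moment, N m; "opening": finger opening in m; "grasp_force": force on a finger pad.
Only numpy, scipy, OpenCV 4.12 (cv2) and the standard library are available. Lean on these libraries where they do the work, as an engineer would, in place of code of your own. Each camera call takes 0.05 s, during which the arm holds its last target. There are 200 camera calls.

### The job

Using the scraper and not the fingers, sweep the three white ceramic chips off the blue bath top into the steel catch tray on its side, then stand the scraper back upright on the bench and let go of it. Then take the orange-handled temperature probe from its stand and lower its steel rod upright into the guide hole in the bath top until the rim of the hole is level with the red band, without the probe touching the bath or the walls of the hole. Finish while still holding the probe there, still and centred in the hole, and leave the other things on the bench where they are.

Things in the scene. Friction and masses are not known exactly. Their poses are not given: they have to be found in the camera images.
- bath: Fixed calibration bath: block 180 mm (its x) by 200 mm (its y) by 100 mm high, flat blue top, white sides. Origin at the centre of its underside on the bench, z up; the top is at z = 100 mm. An open steel catch tray is fixed along its whole -y side, just below the plain edge of the top. The bath stands turned by up to 0.25 rad.
- bath_tray (a point): Middle of the catch tray's inner floor, at (0, -140, 6) mm in the bath's frame. Inside, the tray is 172 mm (bath x) by 80 mm (bath y), from y = -100 mm (the bath's edge) to y = -180 mm; its other three walls are 4 mm thick and reach 70 mm above the bench, 30 mm lower than the bath top
- bath_hole (a point): Centre of the mouth of the guide hole, flush with the blue top, at (0, 0, 100) mm in the bath's frame; round hole 22 mm in diameter, vertical, 80 mm deep. It may be covered by a chip at the start.
- chip0: White ceramic chip, flat, 32 x 26 x 8 mm, 16 g, loose on the bath top; origin at the centre of its underside. All three chips lie within 25 mm of the bath's x = 0 line, between y = -65 and 45 mm in its frame (chip centres). Too large to fall into the hole.
- chip1: Second chip, the same.
- chip2: Third chip, the same.
- scraper: Scraper standing upright on the bench, left or right of the bath: yellow blade block 120 mm (its x) by 24 mm (its y) by 35 mm high; black grip ridge on top, 80 mm (x) by 18 mm (y), from 35 to 80 mm above the underside. About 150 g. Origin at the centre of its underside, z up. Taken from above by the ridge, fingers closing along its y.
- probe_stand: Fixed grey stand 60 x 60 x 90 mm high on a 90 x 90 x 8 mm foot, with a vertical 12 mm hole, 85 mm deep, in the middle of its top. Origin at the centre of its underside. It stands on the other side of the bath from the scraper.
- probe: Cordless temperature probe, 80 g, upright in the stand. Origin at the rod's lower tip, z up along it. Steel rod 8 mm thick from 0 to 80 mm, red painted band from 44 to 56 mm above the tip; round orange handle, 24 mm thick, 80 to 130 mm; black head, 30 mm thick, 130 to 142 mm. At the start the handle's shoulder rests on the stand's top, the tip 10 mm above the bench.
- amber_bottle: Amber glass bottle with white cap, 60 mm wide, 140 mm tall, loose on the bench, to be left alone. Origin at the centre of its underside.
- sample_jar: Clear sample jar, 56 mm wide, 75 mm tall, loose on the bench, to be left alone. Origin at the centre of its underside.
- beaker: Glass beaker, 66 mm wide, 80 mm tall, loose on the bench, to be left alone. Origin at the centre of its underside.
- slide_box: Green plastic slide box, 80 x 55 x 30 mm, loose on the bench, to be left alone. Origin at the centre of its underside.
- mug: Blue mug, 80 mm wide, 90 mm tall, loose on the bench, to be left alone. Origin at the centre of its underside.
- carton: Small cardboard carton, 70 x 110 x 45 mm, loose on the bench, to be left alone. Origin at the centre of its underside.

How it is judged (in metres and radians):
On the way, in this order (a step that is already met when the one before it is completed fails the run):
1. all three chips lie in the catch tray (y of chip0 in the frame of bath between -0.18 and -0.1 m and z of each of chip0, chip1, chip2 in the frame of bath below 0.075 m and x of chip0 in the frame of bath between -0.09 and 0.09 m and y of chip1 in the frame of bath between -0.18 and -0.1 m and x of chip1 in the frame of bath between -0.09 and 0.09 m and y of chip2 in the frame of bath between -0.18 and -0.1 m and x of chip2 in the frame of bath between -0.09 and 0.09 m), for 0.2 s.
2. the scraper stands upright on the bench, released (height (world z) of scraper below 0.008 m and angle between scraper's own z axis and vertical below 0.15 rad and contact force between the fingers and scraper below 0.1 N and linear speed of scraper below 0.02 m/s), for 0.2 s.
3. the probe's tip has entered the guide hole (z of probe in the frame of bath_hole below -0.008 m and horizontal distance between probe and bath_hole below 0.007 m), for 0.1 s.
At the end, for the whole second after the job is handed in: Probe held still in the gripper, tip 43 to 57 mm below the rim of the hole (rim at the red band), within 4 mm of its axis, upright within 0.08 rad, not touching the bath; the three chips in the catch tray; the scraper upright (0.15 rad) on the bench, released (all of step 1 and all of step 2 and z of probe in the frame of bath_hole between -0.057 and -0.043 m and horizontal distance between probe and bath_hole below 0.004 m and angle between probe's own z axis and vertical below 0.08 rad and contact force between probe and bath below 0.2 N and contact force between the fingers and probe above 1 N and linear speed of probe below 0.01 m/s); the arm keeps its last pose, push and grip.
It fails at once if the probe touches the bath or the walls of the guide hole (contact force between probe and bath above 0.2 N).
It fails at once if the fingers touch a chip (contact force between the fingers and chip0 above 0.3 N or contact force between the fingers and chip1 above 0.3 N or contact force between the fingers and chip2 above 0.3 N).
It fails at once if another thing on the bench is displaced by more than 30 mm or tipped over (distance of any of amber_bottle, sample_jar, beaker, slide_box, mug, carton from where it was at the start of the episode above 0.03 m or angle between any of amber_bottle, sample_jar, beaker, slide_box, mug, carton's own z axis and vertical above 0.5 rad).
It also fails if it takes over 72 s, if anything falls off the work surface, if the arm or the gripper's body presses on something with over 40 N, if the wrist force passes 120 N, or if a joint passes its speed limit or range.

## Working session

There is one attempt and no reset: what is moved stays moved. The work goes in short steps, Python scripts to look and compute and a tool call to move; the robot and the scene stay as the last step left them, time stands still between calls to the robot, and variables do not carry over. Pictures are saved under pics/ and viewed, at most 13 in all, crops included, and the job is handed in when it is done.

Besides the shell and the picture viewer there is one more tool, called after "Call:" as name(argument=value, ...) on one line, values as JSON. send_rows: Moves the arm, as the interface text tells. Its arguments: {"type":"object","properties":{"linear":{"type":"array"},"twist":{"type":"array"},"gripper":{"type":"array"},"grip_force":{"type":"number"}},"required":["linear","twist","gripper"]}

```bash
mkdir -p pics; python3 - <<'E'
from workcell import bot,camera,get_calibration
import cv2,numpy as np
o=bot.get_obs();print(o)
for n in ("top","scene","wrist"):
    print(n,get_calibration(n))
    im=camera(n); cv2.imwrite(f"pics/{n}0.png",im[:,:,::-1]); 
E
```

```text
{'time': 0.0, 'q': array([7.57999485e+01, 5.01146853e+00, 1.00338678e+01, 9.51008476e+01,
       1.81486751e-03, 8.99990765e+01]), 'qd': array([ 0.00618875, -0.01479275, -0.07235499, -0.01566436,  0.04214302,
        0.09569585]), 'joint_efforts': array([ 1.41149361e-03, -5.20387387e+01,  4.64808011e+01,  1.60074164e-02,
        2.07743383e-04,  8.63203269e-06]), 'ee_pos': array([0.13485651, 0.53298073, 0.24457428]), 'tcp_rot': array([-1.79921552e+02, -1.81613022e-03,  1.65800869e+02]), 'wrist_force': array([-0.75546548, -0.03748661,  0.29081404]), 'torque': array([ 0.01657022,  0.01291554, -0.00333962]), 'grasp_force': 0.0, 'opening': 0.08532991738722427}
top {'fx': 386.6480551189256, 'fy': 386.6480551189256, 'cx': 253.54711604705088, 'cy': 197.92393686143754, 'k1': -0.11002035415900174, 'origin': array([ 0.43594716, -0.01921156,  1.44265828]), 'orientation': array([-1.73776989e+02, -3.41667637e-02, -9.09652671e+01])}
scene {'fx': 379.85959867673796, 'fy': 379.85959867673796, 'cx': 250.17384954395843, 'cy': 189.19180751528842, 'k1': -0.016443261245826662, 'origin': array([1.19330581, 0.46386436, 1.05805018]), 'orientation': array([-141.23225745,    0.42445628,  127.62570027])}
wrist {'fx': 264.7425375848058, 'fy': 264.7425375848058, 'cx': 256.29005052103287, 'cy': 191.2058301325685, 'k1': -0.06346012366424933, 'hand_eye': array([[ 8.37615013e-04, -9.62214962e-01, -2.72289673e-01,
         6.79217136e-02],
       [ 9.99999134e-01,  1.08225455e-03, -7.48273804e-04,
        -4.99457343e-04],
       [ 1.01468699e-03, -2.72288810e-01,  9.62215035e-01,
        -1.28404189e-01],
       [ 0.00000000e+00,  0.00000000e+00,  0.00000000e+00,
         1.00000000e+00]])}
```

View pics/top0.png

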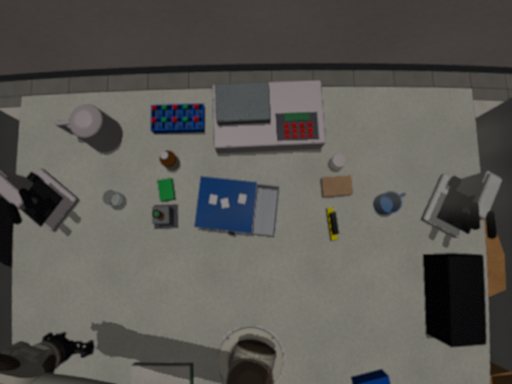

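View pics/scene0.png

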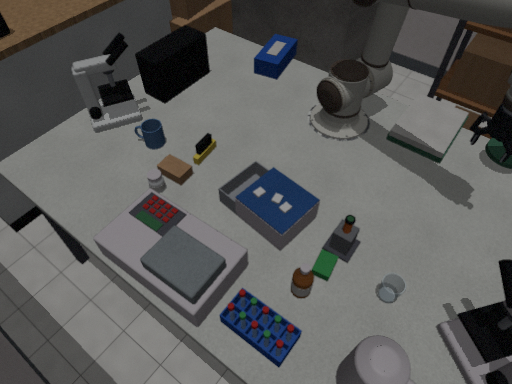

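The top view shows the bath at about (237,206), with its tray to the right (−y). The scraper is at (333,224) and the probe and stand at (163,215). The carton (336,186) and jar (338,160) are near the scraper, and the slide box (166,190) is near the stand.

```bash
cat > h.py <<'E'
import numpy as np,cv2
from scipy.spatial.transform import Rotation as R
from workcell import bot,camera,get_calibration
def pose():
    o=bot.get_obs(); return np.array(o['ee_pos']),R.from_euler('xyz',o['tcp_rot'],degrees=True)
def grab(n,name=None):
    p,r=pose(); im=camera(n)[:,:,::-1].copy()
    if name: cv2.imwrite(f"pics/{name}.png",im)
    c=get_calibration(n)
    if n=="wrist":
        H=c['hand_eye']; Rc=r.as_matrix()@H[:3,:3]; t=p+r.apply(H[:3,3])
    else: Rc=R.from_euler('xyz',c['orientation'],degrees=True).as_matrix(); t=np.array(c['origin'])
    return im,(c,Rc,t)
def rays(px,cam):
    c,Rc,t=cam; px=np.atleast_2d(px).astype(float)
    K=np.array([[c['fx'],0,c['cx']],[0,c['fy'],c['cy']],[0,0,1]])
    u=cv2.undistortPoints(px[:,None],K,np.array([c['k1'],0,0,0,0.]))[:,0]
    return t,np.c_[u,np.ones(len(u))]@Rc.T
def onplane(px,z,cam):
    t,d=rays(px,cam); return t+d*((z-t[2])/d[:,2])[:,None]
def proj(P,cam):
    c,Rc,t=cam; q=(np.atleast_2d(P)-t)@Rc; s=q[:,:2]/q[:,2:]; s=s*(1+c['k1']*(s**2).sum(1,keepdims=True))
    return s*[c['fx'],c['fy']]+[c['cx'],c['cy']]
def blobs(im,lo,hi,amin=15):
    m=cv2.inRange(cv2.cvtColor(im,cv2.COLOR_BGR2HSV),lo,hi)
    n,l,s,ce=cv2.connectedComponentsWithStats(m)
    return [(s[i,4],s[i,:4],ce[i],np.argwhere(l==i)[:,::-1]) for i in range(1,n) if s[i,4]>=amin]
E
python3 - <<'E'
from h import *
im,cam=grab("top")
np.set_printoptions(precision=4,suppress=True)
def rep(n,lo,hi,z,amin=15):
    for a,b,c,p in blobs(im,lo,hi,amin):
        w=onplane(p,z,cam)[:,:2].astype(np.float32); r=cv2.minAreaRect(w)
        print(n,a,b,c.round(1),"rect",np.round(r[0],4),np.round(r[1],4),round(r[2],1))
rep("yellow",(20,120,80),(35,255,255),.035)
rep("blue",(100,120,50),(125,255,255),.1,300)
rep("orange",(5,100,60),(19,255,255),.1,8)
rep("green",(50,100,40),(80,255,255),.03,40)
E
```

```text
yellow 36 [327 208   7   7] [329.4 210.4] rect [ 0.5365 -0.302 ] [0.0225 0.022 ] 89.0
yellow 44 [330 232   8   8] [333.2 236.2] rect [ 0.4466 -0.3117] [0.0258 0.0254] 88.0
blue 908 [151 104  53  27] [178.9 119.2] rect [0.8789 0.2488] [0.0941 0.1898] 1.1
blue 2451 [195 177  61  56] [225.2 205.1] rect [0.5601 0.0767] [0.1943 0.1781] 82.8
orange 8 [168 151   6   4] [170.2 152.2] rect [0.7506 0.2703] [0.0211 0.0047] 67.0
orange 9 [160 159   4   6] [161.2 161.1] rect [0.7178 0.3031] [0.0212 0.0046] 22.2
orange 469 [322 177  30  19] [336.6 185.6] rect [ 0.6215 -0.3157] [0.0605 0.0993] 3.8
orange 973 [485 224  21  73] [495.2 265.1] rect [ 0.3438 -0.8939] [0.2591 0.0709] 0.2
orange 65 [490 372  22  12] [499.7 375.2] rect [-0.0739 -0.8986] [0.0295 0.0911] 19.3
green 161 [284 113  25   8] [296.2 116.5] rect [ 0.8969 -0.189 ] [0.0256 0.092 ] 2.8
green 297 [158 179  17  22] [165.8 189.5] rect [0.6271 0.302 ] [0.0784 0.0528] 8.5
```

```bash
cat >> h.py <<'E'
def plan(tgt,yaw,n,p0=None,yaw0=None):
    p,r=pose(); y=r.as_euler('xyz',degrees=True)[2]
    if p0 is not None: p=np.array(p0)
    if yaw0 is not None: y=yaw0
    d=(np.array(tgt)-p)/n; dy=(yaw-y)/n
    L=[]
    for i in range(n):
        a=np.radians(y+i*dy); L.append([round(float(v),4) for v in (d[0]*np.cos(a)+d[1]*np.sin(a), d[0]*np.sin(a)-d[1]*np.cos(a), -d[2])])
    print("lin",L,"wz",round(-dy/10,3))
E
python3 -c "
from h import *
plan((.52,.12,.30),80,10)"
```

```text
lin [[-0.0475, -0.0306, -0.0055], [-0.0515, -0.0232, -0.0055], [-0.0544, -0.0152, -0.0055], [-0.056, -0.0069, -0.0055], [-0.0565, 0.0015, -0.0055], [-0.0556, 0.0099, -0.0055], [-0.0535, 0.0181, -0.0055], [-0.0502, 0.0259, -0.0055], [-0.0458, 0.0331, -0.0055], [-0.0403, 0.0395, -0.0055]] wz 0.858
```

Call:
send_rows(linear=[[-0.0475,-0.0306,-0.0055],[-0.0515,-0.0232,-0.0055],[-0.0544,-0.0152,-0.0055],[-0.056,-0.0069,-0.0055],[-0.0565,0.0015,-0.0055],[-0.0556,0.0099,-0.0055],[-0.0535,0.0181,-0.0055],[-0.0502,0.0259,-0.0055]], twist=[[0,0,0.858],[0,0,0.858],[0,0,0.858],[0,0,0.858],[0,0,0.858],[0,0,0.858],[0,0,0.858],[0,0,0.858]], gripper=[100,100,100,100,100,100,100,100])

```text
time: 1.2
ee_pos: [0.4441, 0.2012, 0.2895]
tcp_rot: [180.0, -0.0, 96.9]
wrist_force: [0.4, 1.6, -0.1]
opening: 0.0854
grasp_force: 0.0
```

Call:
send_rows(linear=[[-0.0458,0.0331,-0.0055],[-0.0403,0.0395,-0.0055],[0,0,0],[0,0,0]], twist=[[0,0,0.858],[0,0,0.858],[0,0,0],[0,0,0]], gripper=[100,100,100,100])

```text
time: 1.7
ee_pos: [0.52, 0.1202, 0.3]
tcp_rot: [-180.0, 0.0, 80.0]
wrist_force: [-0.3, -0.0, -0.6]
opening: 0.0853
grasp_force: 0.0
```

```bash
python3 -c "
from h import *
print(pose()[0],bot.get_obs()['tcp_rot'])
im,cam=grab('wrist','w1')
np.save('w1cam.npy',np.array([cam],dtype=object))"
```

```text
[0.51996283 0.12022687 0.29999295] [-1.79952786e+02  5.65577009e-03  8.00235025e+01]
```

View pics/w1.png

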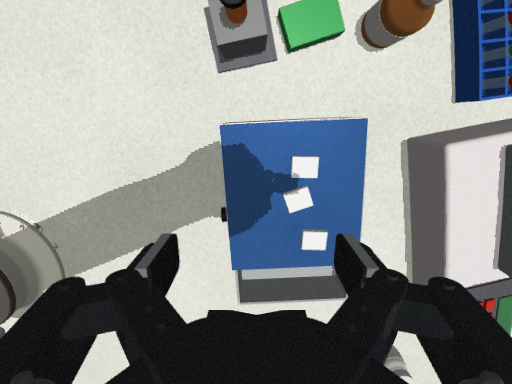

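The wrist view shows the blue top with corners near (221,125), (367,118), (361,270) and (232,270). The chips are at (305,167), (299,200) and (314,240), and the stand with the probe is at (240,35).

```bash
python3 - <<'E'
from h import *
np.set_printoptions(precision=4,suppress=True)
im=cv2.imread('pics/w1.png'); cam=np.load('w1cam.npy',allow_pickle=True)[0]
hsv=cv2.cvtColor(im,cv2.COLOR_BGR2HSV)
m=cv2.inRange(hsv,(100,120,30),(125,255,255)); n,l,s,c=cv2.connectedComponentsWithStats(m)
i=l[150,340]; pts=np.argwhere(l==i)[:,::-1]; print(s[i])
h=cv2.convexHull(pts.astype(np.int32)); 
ap=cv2.approxPolyDP(h,6,True)[:,0]; print(ap.tolist()); print(onplane(ap,.1,cam))
w=onplane(h[:,0],.1,cam)[:,:2].astype(np.float32); print(cv2.minAreaRect(w))
for a,b,c,p in blobs(im,(0,0,200),(180,60,255),150):
    if 270<c[0]<340 and 140<c[1]<255:
        print("chip",a,c,onplane(c,.108,cam))
r=blobs(im,(3,120,40),(19,255,255),30)
for a,b,c,p in r: print("or",a,b,c)
E
```

```text
[  220   119   147   151 17435]
[[366, 119], [359, 242], [333, 265], [232, 269], [220, 125]]
[[ 0.6634  0.1624  0.1   ]
 [ 0.6437 -0.0008  0.1   ]
 [ 0.6048 -0.0303  0.1   ]
 [ 0.4628 -0.0115  0.1   ]
 [ 0.4876  0.1851  0.1   ]]
((0.5633374452590942, 0.07539308071136475), (0.19923175871372223, 0.17912335693836212), 82.80004119873047)
chip 517 [305.4294 166.4836] [[0.5818 0.1185 0.108 ]]
chip 464 [298.5259 199.9828] [[0.5678 0.0771 0.108 ]]
chip 426 [314.169  240.4695] [[0.5813 0.017  0.108 ]]
or 297 [224   1  23  22] [236.6465  13.2896]
or 1517 [380   0  54  36] [404.5208  15.6243]
or 113 [362  15  22  33] [367.6283  35.9027]
```

```bash
python3 -c "
from h import *
plan((.485,-.305,.25),6,8)"
```

```text
lin [[-0.0532, 0.0049, 0.0063], [-0.0517, 0.0134, 0.0063], [-0.0489, 0.0215, 0.0063], [-0.0448, 0.0291, 0.0063], [-0.0395, 0.0359, 0.0063], [-0.0332, 0.0418, 0.0063], [-0.026, 0.0466, 0.0063], [-0.0182, 0.0502, 0.0063]] wz 0.926
```

Call:
send_rows(linear=[[-0.0532,0.0049,0.0063],[-0.0517,0.0134,0.0063],[-0.0489,0.0215,0.0063],[-0.0448,0.0291,0.0063],[-0.0395,0.0359,0.0063],[-0.0332,0.0418,0.0063],[-0.026,0.0466,0.0063],[-0.0182,0.0502,0.0063]], twist=[[0,0,0.926],[0,0,0.926],[0,0,0.926],[0,0,0.926],[0,0,0.926],[0,0,0.926],[0,0,0.926],[0,0,0.926]], gripper=[100,100,100,100,100,100,100,100])

```text
time: 2.75
ee_pos: [0.4848, -0.3056, 0.2502]
tcp_rot: [180.0, -0.0, 5.8]
wrist_force: [0.9, 0.3, 0.9]
opening: 0.0853
grasp_force: 0.0
```

Call:
send_rows(linear=[[0,0,0],[0,0,0]], twist=[[0,0,0],[0,0,0]], gripper=[100,100])

```text
time: 3.0
ee_pos: [0.485, -0.3042, 0.2501]
tcp_rot: [-180.0, -0.0, 6.1]
wrist_force: [-0.9, 0.4, -0.6]
opening: 0.0854
grasp_force: 0.0
```

```bash
python3 - <<'E'
from h import *
np.set_printoptions(precision=4,suppress=True)
im,cam=grab('wrist','w2')
print(pose()[0],pose()[1].as_euler('xyz',degrees=True))
for a,b,c,p in blobs(im,(20,100,60),(36,255,255),60): print("y",a,b,c,onplane(c,.035,cam))
m=cv2.inRange(cv2.cvtColor(im,cv2.COLOR_BGR2HSV),(20,100,60),(36,255,255))
p=np.argwhere(m)[:,::-1]; print(cv2.minAreaRect(onplane(p,.035,cam)[:,:2].astype(np.float32)))
E
```

```text
[ 0.4852 -0.304   0.2504] [179.9971  -0.0298   6.0958]
y 552 [251 120  19  89] [258.8714 150.5562] [[ 0.5124 -0.3058  0.035 ]]
((0.492536723613739, -0.3095129430294037), (0.11732641607522964, 0.023713592439889908), 5.826598644256592)
```

View pics/w2.png

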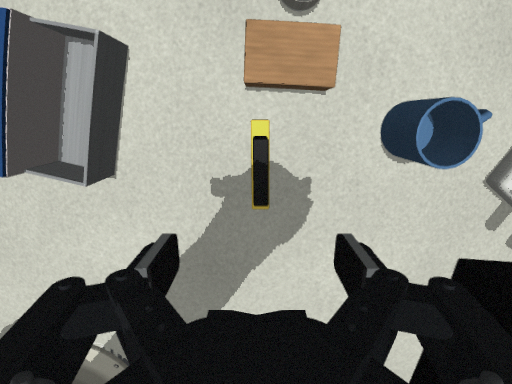

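Call:
send_rows(linear=[[0.0055,0.006,0.03],[0,0,0.05],[0,0,0.05],[0,0,0.04],[0,0,0.022],[0,0,0],[0,0,0],[0,0,0]], twist=[[0,0,0],[0,0,0],[0,0,0],[0,0,0],[0,0,0],[0,0,0],[0,0,0],[0,0,0]], gripper=[100,100,100,100,100,100,0,0], grip_force=60)

```text
time: 4.05
ee_pos: [0.4918, -0.311, 0.0596]
tcp_rot: [179.9, -0.1, 6.0]
wrist_force: [-0.9, -0.2, -0.1]
opening: 0.0516
grasp_force: 0.0
```

Call:
send_rows(linear=[[0,0,0],[0,0,0],[0,0,0],[0,0,0],[0,0,0],[0,0,0]], twist=[[0,0,0],[0,0,0],[0,0,0],[0,0,0],[0,0,0],[0,0,0]], gripper=[0,0,0,0,0,0])

```text
time: 4.8
ee_pos: [0.491, -0.311, 0.0582]
tcp_rot: [180.0, -0.0, 5.9]
wrist_force: [-1.2, 1.0, 5.4]
opening: 0.0174
grasp_force: 62.4
```

```bash
python3 -c "
from h import *
plan((.5858,.1582,.2182),-7.2,10,(.491,-.3105,.2182),6)"
```

```text
lin [[0.0143, -0.0456, -0.0], [0.0133, -0.0459, -0.0], [0.0122, -0.0462, -0.0], [0.0111, -0.0465, -0.0], [0.0101, -0.0467, -0.0], [0.009, -0.047, -0.0], [0.0079, -0.0472, -0.0], [0.0068, -0.0473, -0.0], [0.0057, -0.0475, -0.0], [0.0046, -0.0476, -0.0]] wz 0.132
```

Call:
send_rows(linear=[[0,0,-0.02],[0,0,-0.05],[0,0,-0.05],[0,0,-0.04],[0,0,0]], twist=[[0,0,0],[0,0,0],[0,0,0],[0,0,0],[0,0,0]], gripper=[0,0,0,0,0])

```text
time: 5.42
ee_pos: [0.4918, -0.3115, 0.2208]
tcp_rot: [179.8, -0.2, 5.9]
wrist_force: [-1.1, 0.3, -1.6]
opening: 0.0174
grasp_force: 61.7
```

Call:
send_rows(linear=[[0.0143,-0.0456,0],[0.0133,-0.0459,0],[0.0122,-0.0462,0],[0.0111,-0.0465,0],[0.0101,-0.0467,0],[0.009,-0.047,0],[0.0079,-0.0472,0],[0.0068,-0.0473,0]], twist=[[0,0,0.132],[0,0,0.132],[0,0,0.132],[0,0,0.132],[0,0,0.132],[0,0,0.132],[0,0,0.132],[0,0,0.132]], gripper=[0,0,0,0,0,0,0,0])

```text
time: 6.42
ee_pos: [0.5651, 0.0121, 0.2175]
tcp_rot: [-177.7, 0.2, 0.2]
wrist_force: [0.1, -1.1, -1.5]
opening: 0.0175
grasp_force: 61.5
```

Call:
send_rows(linear=[[0.0057,-0.0475,0],[0.0046,-0.0476,0],[0,0,0.01],[0,0,0.01],[0,0,0],[0,0,0]], twist=[[0,0,0.132],[0,0,0.132],[0,0,0],[0,0,0],[0,0,0],[0,0,0]], gripper=[0,0,0,0,0,0])

```text
time: 7.18
ee_pos: [0.5757, 0.0496, 0.2037]
tcp_rot: [-175.3, 0.3, 2.8]
wrist_force: [0.8, -0.2, -1.8]
opening: 0.0174
grasp_force: 61.5
```

```bash
python3 - <<'E'
from h import *
print(pose()[0],pose()[1].as_euler('xyz',degrees=True))
a,_=grab('wrist'); b,_=grab('scene')
cv2.imwrite('pics/c3.png',np.hstack([a[:384,100:420],cv2.resize(b[130:270,190:390],None,fx=2.4,fy=2.4)[:336].repeat(1,0) if 0 else cv2.resize(b[130:270,190:390],(480,384))]))
E
```

```text
[0.57569848 0.04962709 0.20365274] [-175.2808636     0.25298587    2.77396195]
```

View pics/c3.png

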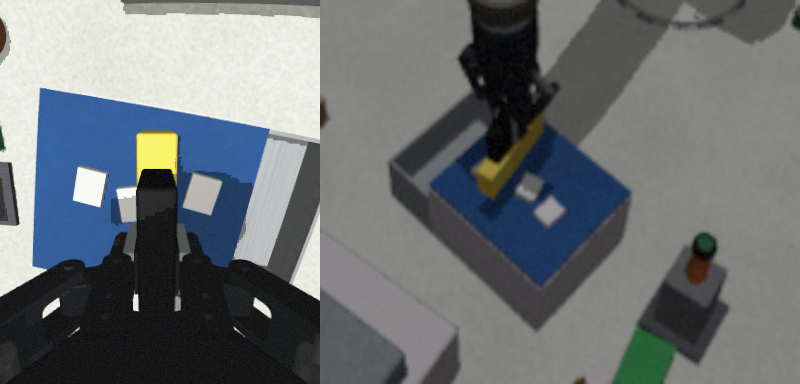

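The arm stopped short at y=0.05 with a roll tilt. The chips are untouched, with the blade hovering above them. I'll check the joints next.

```bash
python3 - <<'E'
from h import *
print(np.round(bot.get_obs()['q'],1), np.round(bot.get_obs()['joint_efforts'],1))
E
```

```text
[  2.7   8.3   9.1  91.    4.7 179.9] [ -0.  -56.8  47.4   0.1   0.3  -0. ]
```

Call:
send_rows(linear=[[0,0,-0.02],[0,0,0],[0,0,0],[0,0,0],[0,0,0],[0,0,0],[0,0,0],[0,0,0]], twist=[[0,0,-1],[0,0,-1],[0,0,-1],[0,0,-1],[0,0,-1],[0,0,-1],[0,0,-1],[0,0,-1]], gripper=[0,0,0,0,0,0,0,0])

```text
time: 8.28
ee_pos: [0.5761, 0.0483, 0.2239]
tcp_rot: [-179.0, -4.6, 83.1]
wrist_force: [-0.4, -1.2, -2.1]
opening: 0.0171
grasp_force: 61.5
```

Call:
send_rows(linear=[[0,0,0],[0,0,0],[0,0,0],[0,0,0],[0,0,0],[0,0,0],[0,0,0],[0,0,0]], twist=[[0,0,-1],[0,0,-1],[0,0,-1],[0,0,-1],[0,0,-1],[0,0,-1],[0,0,-1],[0,0,0]], gripper=[0,0,0,0,0,0,0,0])

```text
time: 9.28
ee_pos: [0.5761, 0.0483, 0.2238]
tcp_rot: [176.0, -2.6, 152.8]
wrist_force: [0.9, -0.0, -1.5]
opening: 0.0171
grasp_force: 61.5
```

```bash
python3 - <<'E'
from h import *
p,r=pose();print(p,r.as_euler('xyz',degrees=True),np.round(bot.get_obs()['q'],1))
t=R.from_euler('xyz',[180,0,172.8],degrees=True)
v=np.degrees((r.inv()*t).as_rotvec())/10; print("twist needed",v)
E
```

```text
[0.57609737 0.04827914 0.22381352] [176.02099248  -2.55821258 152.81135888] [ 2.6  8.7 11.6 93.2  4.7 29.8]
twist needed [ 0.43841616 -0.18373162 -2.00660739]
```

Correct the tilt in three rows. Then plan the move to the sweep start.

Call:
send_rows(linear=[[0,0,0],[0,0,0],[0,0,0],[0,0,0]], twist=[[0.146,-0.061,-0.669],[0.146,-0.061,-0.669],[0.146,-0.061,-0.669],[0,0,0]], gripper=[0,0,0,0])

```text
time: 9.78
ee_pos: [0.576, 0.0487, 0.2237]
tcp_rot: [180.0, -0.0, 172.7]
wrist_force: [0.0, 0.0, -1.9]
opening: 0.017
grasp_force: 61.5
```

```bash
python3 - <<'E'
from h import *
p,r=pose();print(p,r.as_euler('xyz',degrees=True),np.round(bot.get_obs()['q'],1))
t=R.from_euler('xyz',[180,0,172.8],degrees=True)
v=np.degrees((r.inv()*t).as_rotvec())/10; print("twist needed",v)
plan((.5858,.1582,p[2]),172.8,4,None,172.8)
im,cam=grab('wrist','w4')
E
```

```text
[0.57600899 0.04867792 0.22371789] [ 1.79981882e+02 -1.20894106e-02  1.72665953e+02] [ 4.8  8.5 11.5 93.   0.  12.2]
twist needed [ 0.00181321 -0.00120682 -0.01340492]
lin [[0.001, 0.0275, -0.0], [0.001, 0.0275, -0.0], [0.001, 0.0275, -0.0], [0.001, 0.0275, -0.0]] wz -0.0
```

View pics/w4.png

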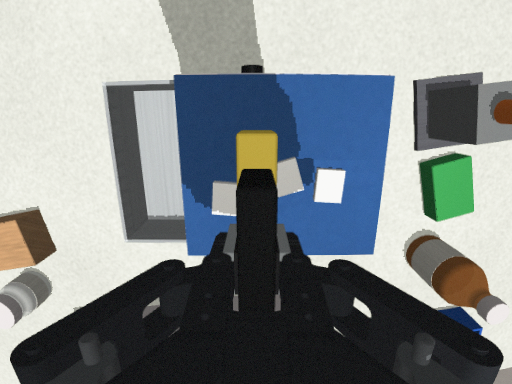

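Call:
send_rows(linear=[[0.001,0.0275,0],[0.001,0.0275,0],[0.001,0.0275,0],[0.001,0.0275,0],[0,0,0.025],[0,0,0.025],[0,0,0.008],[0,0,0]], twist=[[0,0,0],[0,0,0],[0,0,0],[0,0,0],[0,0,0],[0,0,0],[0,0,0],[0,0,0]], gripper=[0,0,0,0,0,0,0,0])

```text
time: 10.82
ee_pos: [0.5856, 0.1578, 0.1655]
tcp_rot: [180.0, -0.1, 172.8]
wrist_force: [0.4, 0.3, -0.5]
opening: 0.0173
grasp_force: 61.4
```

Call:
send_rows(linear=[[0,0,0.002],[0,0,0.002],[0,0,0]], twist=[[0,0,0],[0,0,0],[0,0,0]], gripper=[0,0,0])

```text
time: 11.2
ee_pos: [0.5858, 0.158, 0.1617]
tcp_rot: [180.0, -0.0, 172.9]
wrist_force: [-0.8, -0.4, -1.6]
opening: 0.0173
grasp_force: 61.4
```

Call:
send_rows(linear=[[0,-0.006,0.001],[0,-0.012,0],[0,-0.012,0],[0,-0.012,0],[0,-0.012,0],[0,-0.012,0],[0,-0.012,0],[0,-0.012,0]], twist=[[0,0,0],[0,0,0],[0,0,0],[0,0,0],[0,0,0],[0,0,0],[0,0,0],[0,0,0]], gripper=[0,0,0,0,0,0,0,0])

```text
time: 12.2
ee_pos: [0.5744, 0.0679, 0.1605]
tcp_rot: [180.0, -0.0, 172.9]
wrist_force: [0.7, -0.6, -1.9]
opening: 0.0175
grasp_force: 61.4
```

Call:
send_rows(linear=[[0,-0.012,0],[0,-0.012,0],[0,-0.012,0],[0,-0.012,0],[0,-0.012,0],[0,-0.012,0],[0,-0.012,0],[0,-0.012,0]], twist=[[0,0,0],[0,0,0],[0,0,0],[0,0,0],[0,0,0],[0,0,0],[0,0,0],[0,0,0]], gripper=[0,0,0,0,0,0,0,0])

```text
time: 13.2
ee_pos: [0.5625, -0.0274, 0.1605]
tcp_rot: [-180.0, -0.0, 172.9]
wrist_force: [0.4, 0.4, -1.9]
opening: 0.0175
grasp_force: 61.4
```

Call:
send_rows(linear=[[0,-0.01,0],[0,-0.008,0],[0,0,0],[0,0,0]], twist=[[0,0,0],[0,0,0],[0,0,0],[0,0,0]], gripper=[0,0,0,0])

```text
time: 13.7
ee_pos: [0.5604, -0.0443, 0.1605]
tcp_rot: [180.0, -0.0, 172.9]
wrist_force: [0.5, 0.3, -1.6]
opening: 0.0173
grasp_force: 61.5
```

```bash
python3 - <<'E'
from h import *
print(pose()[0])
a,_=grab('wrist'); b,_=grab('scene')
cv2.imwrite('pics/c5.png',np.hstack([a[:384,100:420],cv2.resize(b[130:270,190:390],(480,384))]))
E
```

```text
[ 0.56039173 -0.04425946  0.16048124]
```

View pics/c5.png

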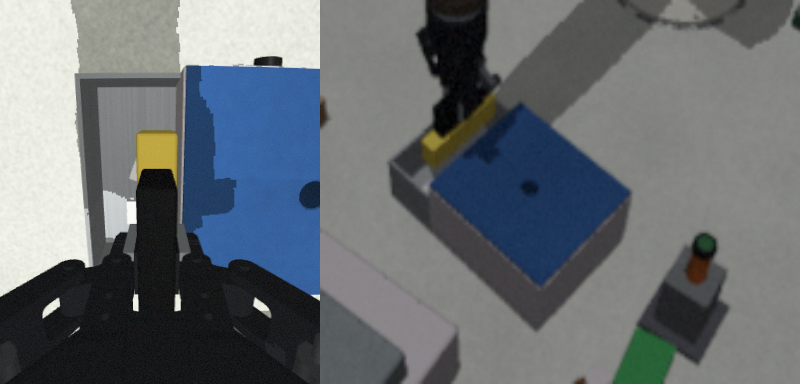

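```bash
python3 -c "
from h import *
plan((.491,-.3105,.2182),186,7,(.5604,-.0443,.2185),172.8)"
```

```text
lin [[0.0051, -0.039, 0.0], [0.0063, -0.0388, 0.0], [0.0076, -0.0386, 0.0], [0.0089, -0.0383, 0.0], [0.0101, -0.038, 0.0], [0.0114, -0.0376, 0.0], [0.0126, -0.0372, 0.0]] wz -0.189
```

Call:
send_rows(linear=[[0,0,-0.02],[0,0,-0.03],[0,0,-0.008],[0,0,0]], twist=[[0,0,0],[0,0,0],[0,0,0],[0,0,0]], gripper=[0,0,0,0])

```text
time: 14.3
ee_pos: [0.5606, -0.0443, 0.2183]
tcp_rot: [180.0, -0.0, 172.9]
wrist_force: [0.7, -0.2, -1.6]
opening: 0.0171
grasp_force: 61.5
```

Call:
send_rows(linear=[[0.0051,-0.039,0.0],[0.0063,-0.0388,0.0],[0.0076,-0.0386,0.0],[0.0089,-0.0383,0.0],[0.0101,-0.038,0.0],[0.0114,-0.0376,0.0],[0.0126,-0.0372,0.0],[0,0,0]], twist=[[0,0,-0.189],[0,0,-0.189],[0,0,-0.189],[0,0,-0.189],[0,0,-0.189],[0,0,-0.189],[0,0,-0.189],[0,0,0]], gripper=[0,0,0,0,0,0,0,0])

```text
time: 15.3
ee_pos: [0.4903, -0.3127, 0.2165]
tcp_rot: [179.9, -0.1, -174.0]
wrist_force: [-0.3, 0.3, -3.0]
opening: 0.0176
grasp_force: 61.5
```

Call:
send_rows(linear=[[0,0,0.04],[0,0,0.05],[0,0,0.04],[0,0,0.02],[0,0,0.006],[0,0,0.002],[0,0,0]], twist=[[0,0,0],[0,0,0],[0,0,0],[0,0,0],[0,0,0],[0,0,0],[0,0,0]], gripper=[0,0,0,0,0,0,0])

```text
time: 16.18
ee_pos: [0.4919, -0.3109, 0.0614]
tcp_rot: [-180.0, 0.0, -173.9]
wrist_force: [-0.8, -0.6, -1.3]
opening: 0.0172
grasp_force: 61.5
```

Call:
send_rows(linear=[[0,0,0.0015],[0,0,0.0013],[0,0,0],[0,0,0],[0,0,0],[0,0,0],[0,0,0],[0,0,0]], twist=[[0,0,0],[0,0,0],[0,0,0],[0,0,0],[0,0,0],[0,0,0],[0,0,0],[0,0,0]], gripper=[0,0,0,60,60,60,60,60])

```text
time: 17.18
ee_pos: [0.4914, -0.3108, 0.0577]
tcp_rot: [180.0, -0.0, -173.9]
wrist_force: [0.2, -0.5, 0.5]
opening: 0.0515
grasp_force: 0.0
```

Call:
send_rows(linear=[[0,0,0],[0,0,-0.02],[0,0,-0.04],[0,0,-0.05],[0,0,-0.05],[0,0,-0.02],[0,0,0]], twist=[[0,0,0],[0,0,0],[0,0,0],[0,0,0],[0,0,0],[0,0,0],[0,0,0]], gripper=[60,60,60,60,60,60,60])

```text
time: 18.05
ee_pos: [0.492, -0.3112, 0.2392]
tcp_rot: [-179.9, 0.1, -173.9]
wrist_force: [0.9, 0.3, -0.1]
opening: 0.0508
grasp_force: 0.0
```

```bash
python3 - <<'E'
from h import *
print(pose()[0])
a,cam=grab('wrist'); b,_=grab('scene')
cv2.imwrite('pics/c6.png',np.hstack([a[:384,:],cv2.resize(b[120:240,190:290],(288,384))]))
E
```

```text
[ 0.49204863 -0.31119441  0.23924304]
```

View pics/c6.png

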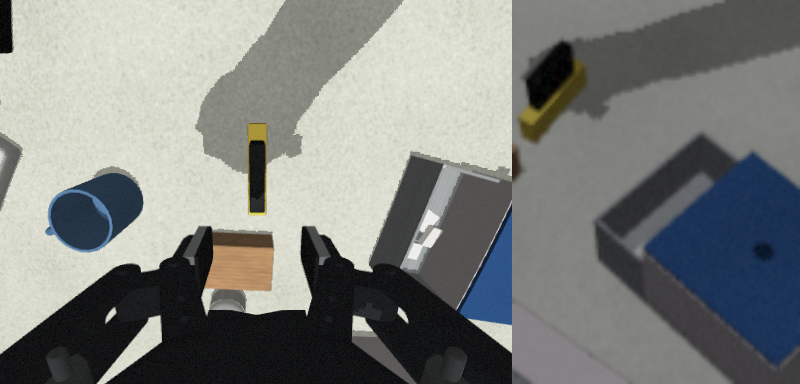

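The scraper stands at (257,170) in the left half and is released. All three chips lie in the tray (~(425,235)), and the hole is clear. Next is the probe.

```bash
python3 -c "
from h import *
plan((.525,.300,.27),172.8,14,None,186)"
```

```text
lin [[-0.0069, 0.0431, -0.0024], [-0.0062, 0.0432, -0.0024], [-0.0055, 0.0433, -0.0024], [-0.0048, 0.0434, -0.0024], [-0.0041, 0.0435, -0.0024], [-0.0034, 0.0436, -0.0024], [-0.0027, 0.0436, -0.0024], [-0.0019, 0.0436, -0.0024], [-0.0012, 0.0437, -0.0024], [-0.0005, 0.0437, -0.0024], [0.0002, 0.0437, -0.0024], [0.0009, 0.0437, -0.0024], [0.0016, 0.0437, -0.0024], [0.0024, 0.0436, -0.0024]] wz 0.094
```

Call:
send_rows(linear=[[-0.0069,0.0431,-0.0024],[-0.0062,0.0432,-0.0024],[-0.0055,0.0433,-0.0024],[-0.0048,0.0434,-0.0024],[-0.0041,0.0435,-0.0024],[-0.0034,0.0436,-0.0024],[-0.0027,0.0436,-0.0024],[-0.0019,0.0436,-0.0024]], twist=[[0,0,0.094],[0,0,0.094],[0,0,0.094],[0,0,0.094],[0,0,0.094],[0,0,0.094],[0,0,0.094],[0,0,0.094]], gripper=[60,60,60,60,60,60,60,60])

```text
time: 19.15
ee_pos: [0.5093, 0.0394, 0.2552]
tcp_rot: [-180.0, -0.2, 178.6]
wrist_force: [-0.2, -0.8, 0.3]
opening: 0.0515
grasp_force: 0.0
```

Call:
send_rows(linear=[[-0.0012,0.0437,-0.0024],[-0.0005,0.0437,-0.0024],[0.0002,0.0437,-0.0024],[0.0009,0.0437,-0.0024],[0.0016,0.0437,-0.0024],[0.0024,0.0436,-0.0024],[0,0,0],[0,0,0]], twist=[[0,0,0.094],[0,0,0.094],[0,0,0.094],[0,0,0.094],[0,0,0.094],[0,0,0.094],[0,0,0],[0,0,0]], gripper=[60,60,60,60,60,60,60,60])

```text
time: 20.15
ee_pos: [0.5234, 0.2995, 0.2699]
tcp_rot: [-179.9, -0.1, 173.0]
wrist_force: [-0.6, -0.1, 0.9]
opening: 0.051
grasp_force: 0.0
```

```bash
python3 - <<'E'
from h import *
np.set_printoptions(precision=4,suppress=True)
print(pose()[0],pose()[1].as_euler('xyz',degrees=True))
im,cam=grab('wrist','w7')
np.save('w7cam.npy',np.array([cam],dtype=object))
for a,b,c,p in blobs(im,(3,100,40),(19,255,255),30): print(a,b,c,onplane(c,.115,cam))
E
```

```text
[0.5234 0.2995 0.2699] [-179.9093   -0.132   172.9731]
142 [255 172  20  13] [263.6831 176.7746] [[0.5196 0.307  0.115 ]]
112 [247 271  32  13] [262.2589 274.3482] [[0.6411 0.2914 0.115 ]]
599 [245 294  39  21] [263.4658 304.4741] [[0.6856 0.2878 0.115 ]]
```

View pics/w7.png

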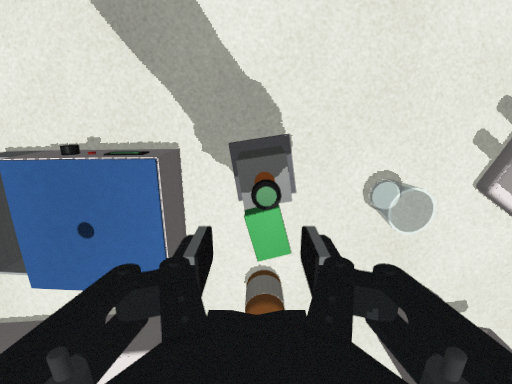

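The head ring is at (265,194), the stand's top around (264,185), and the guide hole at (86,230).

```bash
python3 - <<'E'
from h import *
np.set_printoptions(precision=4,suppress=True)
im=cv2.imread('pics/w7.png'); cam=np.load('w7cam.npy',allow_pickle=True)[0]
g=im.max(2)
sub=np.zeros_like(g); sub[172:214,244:288]=(g[172:214,244:288]<40)*255
cs=cv2.findContours(sub,cv2.RETR_EXTERNAL,cv2.CHAIN_APPROX_NONE)[0]; c=max(cs,key=len)
e=cv2.fitEllipse(cv2.convexHull(c)); print("head",e,onplane(e[0],.152,cam), onplane(e[0],.146,cam))
# green led
for a,b,cc,p in blobs(im,(50,60,30),(85,255,255),30): print("green",a,cc,onplane(cc,.152,cam))
sub[:]=0; sub[215:245,70:105]=(im[215:245,70:105,0]<75)*255
cs=cv2.findContours(sub,cv2.RETR_EXTERNAL,cv2.CHAIN_APPROX_NONE)[0]; c=max(cs,key=len)
e=cv2.fitEllipse(c); print("hole",e,onplane(e[0],.1,cam))
E
```

```text
head ((265.5541687011719, 194.17135620117188), (28.517595291137695, 29.946420669555664), 174.40431213378906) [[0.5287 0.3069 0.152 ]] [[0.5305 0.3069 0.146 ]]
green 59 [124.7627 152.4915] [[0.4719 0.1794 0.152 ]]
green 367 [265.7493 195.8338] [[0.5304 0.3069 0.152 ]]
green 1815 [266.8441 232.3069] [[0.5689 0.3037 0.152 ]]
hole ((85.46642303466797, 229.9058074951172), (13.008199691772461, 16.394744873046875), 127.900390625) [[0.5634 0.0763 0.1   ]]
```

Call:
send_rows(linear=[[-0.0056,0.0081,0.02],[0,0,0.04],[0,0,0.04],[0,0,0.03],[0,0,0.02],[0,0,0.01],[0,0,0],[0,0,0]], twist=[[0,0,0],[0,0,0],[0,0,0],[0,0,0],[0,0,0],[0,0,0],[0,0,0],[0,0,0]], gripper=[60,60,60,60,60,60,60,60], grip_force=40)

```text
time: 21.2
ee_pos: [0.5306, 0.3073, 0.1122]
tcp_rot: [180.0, 0.0, 172.9]
wrist_force: [0.3, 0.5, 0.3]
opening: 0.0516
grasp_force: 0.0
```

```bash
python3 - <<'E'
from h import *
print(pose()[0],bot.get_obs()['wrist_force'])
a,cam=grab('wrist'); b,_=grab('scene')
cv2.imwrite('pics/c8.png',np.hstack([a[:384,100:420],cv2.resize(b[190:270,300:400],(480,384))]))
E
```

```text
[0.53061831 0.30731037 0.11217953] [0.27865148 0.51005252 0.27056161]
```

View pics/c8.png

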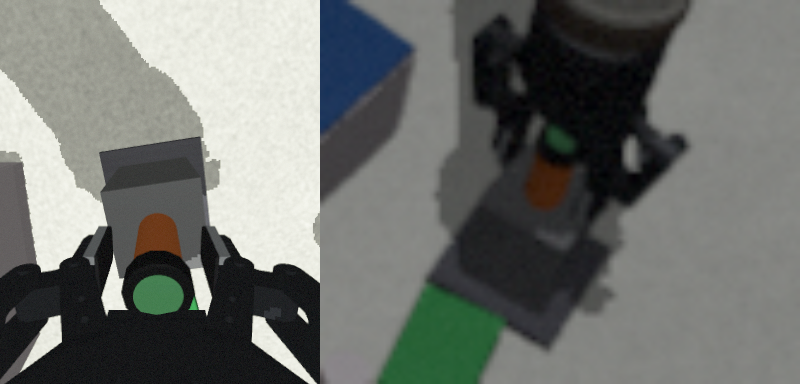

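The fingers straddle the orange handle, centred. Now close and lift.

Call:
send_rows(linear=[[0,0,0],[0,0,0],[0,0,0],[0,0,0],[0,0,0],[0,0,0],[0,0,0]], twist=[[0,0,0],[0,0,0],[0,0,0],[0,0,0],[0,0,0],[0,0,0],[0,0,0]], gripper=[0,0,0,0,0,0,0], grip_force=40)

```text
time: 22.18
ee_pos: [0.5304, 0.3074, 0.1119]
tcp_rot: [180.0, 0.0, 173.0]
wrist_force: [-0.3, -0.3, 5.0]
opening: 0.0248
grasp_force: 38.5
```

Call:
send_rows(linear=[[0,0,-0.01],[0,0,-0.02],[0,0,-0.03],[0,0,-0.03],[0,0,-0.03],[0,0,-0.02],[0,0,0],[0,0,0]], twist=[[0,0,0],[0,0,0],[0,0,0],[0,0,0],[0,0,0],[0,0,0],[0,0,0],[0,0,0]], gripper=[0,0,0,0,0,0,0,0])

```text
time: 23.18
ee_pos: [0.5301, 0.3071, 0.2502]
tcp_rot: [-180.0, -0.1, 172.9]
wrist_force: [-0.1, 0.6, -0.9]
opening: 0.025
grasp_force: 39.1
```

Call:
send_rows(linear=[[-0.005,-0.018,0],[-0.0103,-0.0376,0],[-0.0103,-0.0376,0],[-0.0103,-0.0376,0],[-0.0103,-0.0376,0],[-0.0103,-0.0376,0],[-0.005,-0.0193,0],[0,0,0]], twist=[[0,0,0],[0,0,0],[0,0,0],[0,0,0],[0,0,0],[0,0,0],[0,0,0],[0,0,0]], gripper=[0,0,0,0,0,0,0,0])

```text
time: 24.18
ee_pos: [0.5635, 0.0747, 0.2509]
tcp_rot: [-180.0, -0.1, 172.8]
wrist_force: [-0.2, 0.1, -0.1]
opening: 0.0249
grasp_force: 39.1
```

Call:
send_rows(linear=[[0,0,0.01],[0,0,0.01],[0,0,0],[0,0,0]], twist=[[0,0,0],[0,0,0],[0,0,0],[0,0,0]], gripper=[0,0,0,0])

```text
time: 24.68
ee_pos: [0.5635, 0.0765, 0.2313]
tcp_rot: [-180.0, -0.0, 173.0]
wrist_force: [-0.0, 0.4, -1.3]
opening: 0.0245
grasp_force: 39.1
```

```bash
python3 - <<'E'
from h import *
print(pose()[0],pose()[1].as_euler('xyz',degrees=True))
a,cam=grab('wrist','w9'); np.save('w9cam.npy',np.array([cam],dtype=object))
p=proj([[.5634,.0759,.1],[.5634,.0759,.15]],cam); print(p)
b,cb=grab('scene','s9'); q=proj([[.5634,.0759,.1],[.5634,.0759,.135]],cb); print(q)
x,y=p[0].astype(int); u,v=q[0].astype(int); print(x,y,u,v)
ca=a[y-40:y+40,x-40:x+40]; cb_=b[v-40:v+40,u-40:u+40]
cv2.imwrite('pics/c9.png',np.hstack([cv2.resize(ca,(400,400),interpolation=0),cv2.resize(cb_,(400,400),interpolation=0)]))
E
```

```text
[0.56351642 0.07653511 0.23127681] [-1.79998906e+02 -3.71680252e-02  1.72990559e+02]
[[256.4832801  186.07145045]
 [256.47154796 201.267002  ]]
[[276.72204108 197.33027868]
 [277.25267346 190.46386662]]
256 186 276 197
```

View pics/c9.png

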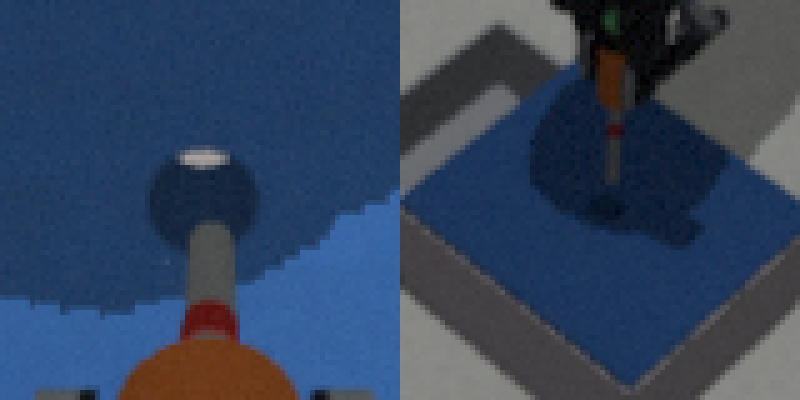

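The left crop shows the hole centred near (203,198), and the rod end at (211,222) sits slightly right of it. The right crop shows the tip at (612,183) just above the hole at (607,207). I'll measure both in two views.

```bash
python3 - <<'E'
from h import *
np.set_printoptions(precision=4,suppress=True)
im=cv2.imread('pics/w9.png'); cam=np.load('w9cam.npy',allow_pickle=True)[0]
hsv=cv2.cvtColor(im,cv2.COLOR_BGR2HSV).astype(int)
ctr=[]
for y in range(190,206):
    s=hsv[y,245:272]; m=(s[:,1]<90)&(s[:,2]>70); c=np.flatnonzero(m)
    if len(c): ctr.append((y,c.mean()+245,len(c)))
print(np.array(ctr))
sub=np.zeros(im.shape[:2],np.uint8); sub[172:196,240:275]=(im[172:196,240:275,0]<72)*255
sub|=((hsv[...,1]<60)&(np.indices(sub.shape)[0]<182)&(np.indices(sub.shape)[0]>174)&(abs(np.indices(sub.shape)[1]-256)<10)).astype(np.uint8)*255
c=max(cv2.findContours(sub,cv2.RETR_EXTERNAL,cv2.CHAIN_APPROX_NONE)[0],key=len)[:,0]
c=c[c[:,1]<188+3]; e=cv2.fitEllipse(c.astype(np.float32)); print("hole",e,onplane(e[0],.1,cam))
hull=cv2.convexHull(c)[:,0]; print(onplane([[c[:,0].min(),185.5],[c[:,0].max()+.0,185.5],[256.5,c[:,1].min()]],.1,cam))
for y,z in ((190.0,.1295),): 
    print("tip near edge",onplane([ctr[1][1],y],z,cam))
# scene
b=cv2.imread('pics/s9.png').astype(int); _,cs=(0,0)
c2=get_calibration('scene'); cs=(c2,R.from_euler('xyz',c2['orientation'],degrees=True).as_matrix(),np.array(c2['origin']))
hs=cv2.cvtColor(b.astype(np.uint8),cv2.COLOR_BGR2HSV).astype(int)
for y in range(180,196):
    s=hs[y,268:290]; m=(s[:,1]<95)&(s[:,2]>60); k=np.flatnonzero(m)
    if len(k): print(y,k+268)
sub=np.zeros(b.shape[:2],np.uint8); sub[193:205,266:290]=(b[193:205,266:290,0]<48)*255
cc=cv2.findContours(sub,cv2.RETR_EXTERNAL,cv2.CHAIN_APPROX_NONE)[0]
for k in cc:
    if len(k)>6: M=k[:,0]; print("schole",M.min(0),M.max(0))
print("proj hole",proj([[.5634,.0763,.1]],cs),"proj tip",proj([[.5635,.0765,.1295]],cs))
print(b[198,268:288,0])
E
```

```text
[[190.  258.    3. ]
 [191.  257.5   6. ]
 [192.  258.    7. ]
 [193.  257.5   8. ]
 [194.  258.    9. ]
 [195.  258.    9. ]
 [196.  258.    9. ]
 [197.  258.    9. ]
 [198.  258.    9. ]
 [199.  258.    9. ]
 [200.  258.    9. ]
 [201.  257.5  10. ]
 [202.  257.5  10. ]
 [203.  257.5  10. ]
 [204.  257.5  10. ]
 [205.  257.5  10. ]]
hole ((256.0837097167969, 183.81906127929688), (15.026002883911133, 21.336063385009766), 86.97212219238281) [[0.561  0.0758 0.1   ]]
[[0.5615 0.0654 0.1   ]
 [0.564  0.0855 0.1   ]
 [0.553  0.0772 0.1   ]]
tip near edge [[0.5595 0.0773 0.1295]]
schole [274 196] [280 200]
proj hole [[276.8251 197.3908]] proj tip [[277.3069 191.6752]]
[55 52 54 54 55 48 40 36 40 39 41 33 40 51 56 52 53 52 54 52]
```

The tip is within about 1.2 mm of the hole axis, off in y. I'll shift −1.2 mm in y and descend about 79 mm.

Call:
send_rows(linear=[[0,-0.0012,0],[0,0,0.008],[0,0,0.01],[0,0,0.01],[0,0,0.01],[0,0,0.008],[0,0,0],[0,0,0]], twist=[[0,0,0],[0,0,0],[0,0,0],[0,0,0],[0,0,0],[0,0,0],[0,0,0],[0,0,0]], gripper=[0,0,0,0,0,0,0,0])

```text
time: 25.78
ee_pos: [0.5636, 0.0749, 0.1856]
tcp_rot: [180.0, -0.0, 173.0]
wrist_force: [0.0, -0.9, -0.5]
opening: 0.025
grasp_force: 39.1
```

```bash
python3 - <<'E'
from h import *
print(pose()[0],bot.get_obs()['wrist_force'])
a,cam=grab('wrist','w10'); b,cb=grab('scene','s10')
ca=a[146:226,216:296]; cb_=b[157:237,236:316]
cv2.imwrite('pics/c10.png',np.hstack([cv2.resize(ca,(400,400),interpolation=0),cv2.resize(cb_,(400,400),interpolation=0)]))
hsv=cv2.cvtColor(a,cv2.COLOR_BGR2HSV).astype(int)
red=((hsv[...,0]<8)|(hsv[...,0]>170))&(hsv[...,1]>120)&(hsv[...,2]>50)
ys,xs=np.nonzero(red[150:240,235:280]); print("red rows",ys.min()+150,ys.max()+150,"cols",xs.min()+235,xs.max()+235)
z=pose()[0][2]
for dz in (.044,.056): print(proj([[.5635,.076,z-.102+dz]],cam),proj([[.5635-.004,.076,z-.102+dz]],cam))
E
```

```text
[0.56356449 0.07493051 0.1856431 ] [ 0.02139433 -0.92588475 -0.45057175]
red rows 206 230 cols 247 276
[[258.71938491 210.6762293 ]] [[258.07669539 205.64305645]]
[[258.85793834 216.52076801]] [[258.17624245 211.21098087]]
```

View pics/c10.png

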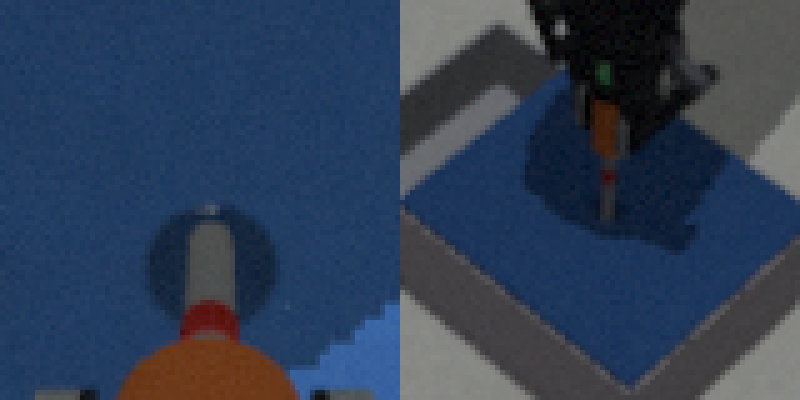

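The rod at column 211 is centred in the hole (columns 147–276), and the band's lower edge is where predicted. Descend the remaining 34 mm.

Call:
send_rows(linear=[[0,0,0.006],[0,0,0.008],[0,0,0.008],[0,0,0.007],[0,0,0.0046],[0,0,0],[0,0,0],[0,0,0]], twist=[[0,0,0],[0,0,0],[0,0,0],[0,0,0],[0,0,0],[0,0,0],[0,0,0],[0,0,0]], gripper=[0,0,0,0,0,0,0,0])

```text
time: 26.88
ee_pos: [0.5636, 0.0749, 0.152]
tcp_rot: [180.0, -0.0, 172.9]
wrist_force: [0.9, -0.2, 0.0]
opening: 0.025
grasp_force: 39.1
```

Call:
send_rows(linear=[[0,0,0],[0,0,0],[0,0,0],[0,0,0]], twist=[[0,0,0],[0,0,0],[0,0,0],[0,0,0]], gripper=[0,0,0,0])

```text
time: 27.38
ee_pos: [0.5634, 0.0749, 0.1517]
tcp_rot: [180.0, -0.0, 172.9]
wrist_force: [-1.1, 0.2, -0.9]
opening: 0.0247
grasp_force: 39.1
```

```bash
python3 - <<'E'
from h import *
np.set_printoptions(precision=4,suppress=True)
print(pose()[0],bot.get_obs()['wrist_force'])
im,cam=grab('wrist','w11')
p=pose()[0]; t=np.array([.5636,.0758])
print("pred rim",proj([[*(t+[-.011,0]),.1],[*(t+[0,.011]),.1],[*(t-[0,.011]),.1]],cam))
print("pred rod near edge at rim / band bottom/top",proj([[t[0]-.004,t[1],.1],[t[0]-.004,t[1],p[2]-.102+.044],[t[0]-.004,t[1],p[2]-.102+.056]],cam))
hsv=cv2.cvtColor(im,cv2.COLOR_BGR2HSV)
for y in range(186,236,3): print(y,[tuple(int(v) for v in hsv[y,x]) for x in (250,258,266)])
y=207
print(im[212,235:285].tolist())
E
```

```text
[0.5634 0.0749 0.1517] [-1.136   0.2086 -0.931 ]
pred rim [[256.7465 199.5903]
 [273.6797 212.2098]
 [243.558  215.6757]]
pred rod near edge at rim / band bottom/top [[257.9265 208.7826]
 [257.883  205.9287]
 [257.9678 211.4993]]
186 [(108, 159, 96), (108, 166, 95), (107, 174, 95)]
189 [(107, 168, 97), (107, 178, 96), (108, 172, 95)]
192 [(108, 164, 98), (108, 167, 96), (109, 153, 100)]
195 [(107, 169, 98), (109, 170, 96), (109, 163, 94)]
198 [(106, 175, 99), (107, 170, 93), (108, 162, 99)]
201 [(108, 173, 84), (98, 13, 80), (106, 167, 78)]
204 [(107, 182, 56), (96, 16, 81), (108, 181, 62)]
207 [(106, 202, 58), (2, 198, 94), (106, 169, 62)]
210 [(108, 170, 63), (0, 209, 89), (109, 147, 64)]
213 [(107, 177, 59), (11, 98, 94), (107, 152, 62)]
216 [(11, 186, 111), (10, 183, 113), (10, 188, 106)]
219 [(11, 194, 109), (12, 197, 109), (12, 188, 111)]
222 [(13, 203, 108), (11, 190, 110), (12, 184, 108)]
225 [(12, 196, 112), (12, 205, 108), (11, 192, 110)]
228 [(12, 190, 110), (12, 202, 110), (12, 196, 108)]
231 [(12, 200, 111), (11, 188, 111), (11, 189, 109)]
234 [(11, 197, 109), (11, 201, 108), (12, 202, 110)]
[[97, 59, 33], [97, 63, 37], [93, 56, 27], [95, 59, 34], [97, 58, 34], [96, 59, 32], [96, 61, 36], [90, 56, 32], [76, 46, 24], [57, 37, 21], [58, 31, 20], [65, 44, 29], [61, 37, 16], [58, 34, 13], [65, 42, 22], [62, 38, 22], [59, 36, 37], [25, 22, 72], [20, 21, 91], [37, 42, 99], [52, 52, 102], [57, 60, 93], [57, 62, 100], [63, 66, 95], [53, 56, 106], [53, 52, 105], [28, 33, 101], [21, 25, 94], [27, 22, 76], [60, 38, 20], [61, 37, 17], [58, 31, 16], [59, 36, 15], [62, 40, 20], [61, 37, 21], [59, 37, 22], [59, 39, 22], [54, 30, 13], [70, 41, 22], [84, 49, 23], [98, 61, 33], [98, 61, 37], [98, 60, 35], [97, 60, 32], [98, 62, 36], [96, 59, 33], [100, 64, 39], [101, 64, 38], [97, 58, 31], [96, 59, 29]]
```

The rod is centred to about 1 mm, and the rim falls mid-band. Before handing in, one numeric check that the chips and scraper are unchanged isn't needed, because nothing has gone near them since c6.

```bash
python3 -c "
from workcell import ticket
print(ticket.job_done())"
```

```text
the job is handed in; nothing more can be done
None
```

I handed the job in at about 27 s: the chips are in the tray, the scraper stands released on the bench, and the probe is held in the guide hole with the rim at the red band, about 1 mm off centre by my measurement (no verdict returned).

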